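# Reset the blue data logger with the stylus

### The arm

A 6-joint arm with a two-finger parallel gripper is mounted at the origin on a cart in front of the work surface, level with it; the furniture and walls round the work are solid. World frame = base frame: x ahead of the robot, y to its left, z up, the work surface at z = 0. Lengths are in m, angles in rad, forces in N, time in s.
With the tool pointing down it reaches from about 0.25 to 0.725 m from the base axis. Payload 4 kg.
Tool frame: the origin (TCP) lies midway between the tips of the shut fingers; the grasp point (between the pads) lies 19 mm behind it; z points along the fingers, y is the direction in which the jaws open and shut (so a half turn about z gives the same grasp; the last joint's range is limited). The gripper opens to 85 mm and grips with 20 to 120 N. Pads are 22 mm wide; open, the fingers measure 114 mm over their backs; the gripper's body (76 mm by 85 mm) begins 54 mm behind the grasp point. The pads swing forward as they close: fully open they stand 13 mm farther back than shut.
Start: joints at [-1.25, 0.241, 0.005, 1.335, 0, 1.571], TCP at [0.158, -0.474, 0.231] pointing down, gripper open.
Joint ranges: [-2.72, 2.72], [-1.05, 1.87], [-1.09, 1.28], [-1.99, 2.15], [-1.42, 1.44], [-3.14, 3.14]. Speed limits (rad/s): [2.79, 2.79, 3.14, 3.14, 3.14, 3.14].

### API

Orientations are given as a unit quaternion [x, y, z, w].
In Python, from workcell import bot, vision gives the robot as it stands. The module is installed in compiled form; this text tells all that it offers.
- The arm moves only by the tool send_rows, never from a script. Its argument "targets" is a list that holds one entry, the list of rows, each a list of 5 numbers: the shift along the world's x, y, z in cm, then the turn about the world's z in rad, then the finger opening in cm, from 0 to 8.54. A call has 1 to 12 rows; each row is the pose to reach, as a shift and turn from the pose commanded when the call began; what a row does not reach only later rows make up. A row lasts 1/8 s, in which the tool goes at most 62.5 mm and 10.7 degrees, less where a joint would pass 70% of its speed; a pose out of reach is approached as far as the arm can. A call with a gripper value outside its range is refused whole. The fingers move at their own pace and stop on an object; the grip force is fixed at half the most. Time passes only in rows, so rows that repeat a pose let the fingers close. It gives the time, the measured TCP pose, the force and the opening at its end, in the units of the state.
- bot.get_obs(): the state, without advancing time (a new reading comes with each control period).
- vision.camera(name): name is "side" or "top"; returns the picture (384x512x3 uint8, red, green, blue); there is no depth.
- vision.get_calibration(name): a dict with "vertical_fov" (degrees; the focal length in pixels is half the picture's height over the tangent of half this angle, whatever the lens; pixels are square), "cx", "cy" (the principal point, pixels), "rvec" (rotation vector, rad) and "tvec" (3), from world to camera coordinates, as OpenCV has them. Camera axes: x right, y down, z forward; pixel columns grow to the right and rows downward; lengths in m; the calibration is good to about 2 mm. A picture is of the moment at which its call begins. get_calibration takes no time and is no camera call.
- bot.job_done(): hands the job in, once; it reports no verdict.
Trained networks look in the newest picture that a camera, given by its name, has taken for a name from the list of things; names that differ only in an ending like _2 or _b are one class to them, and where a whole thing is asked for, a point or a joint stands for the part that bears it (a point fixed in the world has none). Each returns a list of dicts, best first, with "score" (0 to 1); they miss things now and then, are a little off and sometimes report something else, mostly with a low value. They report only what shows in the picture. A call takes as long as a camera call. They do not tell look-alikes from the thing itself.
- vision.boxes_of(target, camera): "uv" ([column, row] in pixels, amid what is visible of it).
The state is a dict: "clock": time; "joint_pos": joint angles; "joint_vel": joint speeds; "tau": joint torques, N m; "eef_pos": TCP position; "tool_rot": TCP orientation; "ft_force": force on the tool from outside, world axes, zero at the start; "ft_torque": the same for the moment, N m; "grip_width": finger opening in m.
Only numpy, scipy, OpenCV 4.12 (cv2) and the standard library are available. Lean on these libraries where they do the work, as an engineer would, in place of code of your own. Each camera call takes 0.05 s, during which the arm holds its last target.

### The job

Take the stylus from its stand and use it to push the blue logger's recessed red reset button fully home, gently, and hold it down for one full second. Then let the button come up and put the stylus back upright in its stand, resting on its flange. Leave the orange logger's button and the bottle, beaker and vial alone.

Things in the scene. Friction and masses are not known exactly. Their poses are not given: they have to be found in the camera images.
- blue_logger: blue data logger on a desk cradle, fixed: white slab 110 x 72 x 24 mm with blue bumpers (78 mm wide), its face leaning 30 degrees from level, looking up and toward the body's -x (the robot). About 110 deep, 78 wide, 94 mm high. Origin on the table under the face's middle, z up, x away from the robot; yaw up to 0.3 rad. The two loggers differ only in colour and may swap places
- blue_mouth (a point): middle of the mouth of the blue logger's button bore, level with the face, below the display, ringed blue, 56 mm above the table. Axes: z straight out of the bore (30 degrees from vertical, toward the body's -x), x up the slope, y across. Bore 9 mm wide with a 3 mm bevel; the red button's top lies 8 to 13 mm inside (differs from unit to unit, not told)
- blue_button (a joint): how far the red spring button in the blue logger is pushed in along its bore, m: 0 = up, 0.006 = fully home at a hard stop; the spring resists with about 2 N at first and 6.5 N at the stop, and pushes it up again when let go
- orange_logger: orange data logger on a desk cradle, fixed: white slab 110 x 72 x 24 mm with orange bumpers (78 mm wide), its face leaning 30 degrees from level, looking up and toward the body's -x (the robot). About 110 deep, 78 wide, 94 mm high. Origin on the table under the face's middle, z up, x away from the robot; yaw up to 0.3 rad. The two loggers differ only in colour and may swap places
- orange_mouth (a point): middle of the mouth of the orange logger's button bore, level with the face, below the display, ringed orange, 56 mm above the table. Axes: z straight out of the bore (30 degrees from vertical, toward the body's -x), x up the slope, y across. Bore 9 mm wide with a 3 mm bevel; the red button's top lies 8 to 13 mm inside (differs from unit to unit, not told)
- orange_button (a joint): how far the red spring button in the orange logger is pushed in along its bore, m: 0 = up, 0.006 = fully home at a hard stop; the spring resists with about 2 N at first and 6.5 N at the stop, and pushes it up again when let go
- stand: grey stylus stand fixed to the table: block 50 x 50 x 58 mm on a black foot 76 x 76 x 8 mm; origin at the centre of its underside, z up
- stand_hole (a point): centre of the mouth of the stand's upright hole, on its top, 58 mm above the table; the hole is 10 mm wide, goes right through, and has a 3 mm bevel
- stylus: reset stylus, 111 mm, 35 g: steel shank 5 mm thick and 50 mm long with a round tip, flange 20 mm wide and 4 mm thick, then a square green handle 12 x 12 x 55 mm (54 to 109 mm above the tip, flats facing the body's x and y). Origin at the tip, z toward the handle. It starts upright in the stand's hole, flange underside (50 mm above the tip) on the stand's top, tip 8 mm above the table
- stylus_tip (a point): the stylus's tip (same point as its origin)
- reagent_d: brown bottle with red cap, 40 mm wide, 78 mm high, loose; origin under its centre
- beaker_sample: glass beaker, 73 x 79 x 85 mm, loose; origin under its centre
- vial_2: small white vial with black cap, 25 mm wide, 48 mm high, loose; origin under its centre
There are look-alikes about, which are no part of the job. Leave any green or pink look-alike of the blue_logger alone.

How it is judged:
On the way:
1. the stylus holds the blue logger's button pushed home (at least 4.5 of its 6 mm) for 0.8 s (value of joint blue_button above 0.0045 m and contact force between stylus and blue_logger above 1 N), for 0.8 s.
At the end, for the whole second after the job is handed in: The blue button is up again (within 1 mm), the orange button is up, and the stylus stands at rest and upright (within 0.1 rad) in the stand's hole (tip within 6 mm of the hole's axis), its flange down on the stand's top (within 3 mm) (value of joint each of blue_button, orange_button below 0.001 m and horizontal distance between stylus_tip and stand_hole below 0.006 m and z of stylus_tip in the frame of stand_hole below -0.047 m and angle between stylus's own z axis and vertical below 0.1 rad and linear speed of stylus below 0.01 m/s); the robot touches nothing.
It fails at once if the stylus presses on the blue logger with more than 25 N (contact force between stylus and blue_logger above 25 N).
It fails at once if the orange logger's button is pushed in more than 2 mm (value of joint orange_button above 0.002 m).
It fails at once if the bottle is moved more than 20 mm (distance of reagent_d from where it was at the start of the episode above 0.02 m).
It fails at once if the beaker is moved more than 20 mm (distance of beaker_sample from where it was at the start of the episode above 0.02 m).
It fails at once if the vial is moved more than 20 mm (distance of vial_2 from where it was at the start of the episode above 0.02 m).
It also fails if it takes over 64 s, if anything falls off the work surface, if the arm or the gripper's body presses on something with over 40 N, if the wrist force passes 120 N, or if a joint passes its speed limit or range.

## Working session

There is one attempt and no reset: what is moved stays moved. The work goes in short steps, Python scripts to look and compute and a tool call to move; the robot and the scene stay as the last step left them, time stands still between calls to the robot, and variables do not carry over. Pictures are saved under pics/ and viewed, and the job is handed in when it is done.

Besides the shell and the picture viewer there is one more tool, called as name(argument=value, ...), one argument or row to a line, values as JSON. send_rows: Moves the arm, as the interface text tells. Its arguments: {"type":"object","properties":{"targets":{"type":"array"}},"required":["targets"]}

```bash
mkdir -p pics; cat > h.py <<'E'
from workcell import bot, vision
import numpy as np, cv2
def cal(n):
    c=vision.get_calibration(n); f=192/np.tan(np.radians(c['vertical_fov'])/2)
    K=np.array([[f,0,c['cx']],[0,f,c['cy']],[0,0,1]]); return K,np.array(c['rvec'],float),np.array(c['tvec'],float)
def proj(n,P):
    K,r,t=cal(n); return cv2.projectPoints(np.atleast_2d(np.array(P,float)),r,t,K,None)[0].reshape(-1,2)
def onz(n,uv,z):
    K,r,t=cal(n); R=cv2.Rodrigues(r)[0]; c=-R.T@t
    d=R.T@np.linalg.inv(K)@np.array([uv[0],uv[1],1.]); return c+d*(z-c[2])/d[2]
def tri(uv1,uv2):
    A=[]
    for n,uv in (('top',uv1),('side',uv2)):
        K,r,t=cal(n); P=K@np.c_[cv2.Rodrigues(r)[0],t]; A.append(P)
    X=cv2.triangulatePoints(A[0],A[1],np.array(uv1,float).reshape(2,1),np.array(uv2,float).reshape(2,1)).ravel(); return X[:3]/X[3]
def shot(n,name,crop=None,s=1):
    im=vision.camera(n); cv2.imwrite(f'pics/{name}_raw.png',im[...,::-1])
    o=im[...,::-1]
    if crop: o=o[crop[1]:crop[3],crop[0]:crop[2]]
    if s!=1:o=cv2.resize(o,None,fx=s,fy=s,interpolation=cv2.INTER_CUBIC)
    cv2.imwrite(f'pics/{name}.png',o); return im
E
python3 - <<'E'
from h import *
shot('top','t0',s=1.5);shot('side','s0',s=1.5)
for n in('top','side'):
    c=vision.get_calibration(n);K,r,t=cal(n);print(c,-cv2.Rodrigues(r)[0].T@t)
for n in('top','side'):
  for k in ('blue_logger','stand','stylus'):
    print(n,k,[(np.round(d['uv']),round(d['score'],2)) for d in vision.boxes_of(k,n)][:4])
o=bot.get_obs();print(o['clock'],o['eef_pos'],o['tool_rot'],o['grip_width'])
E
```

```text
{'vertical_fov': 57.829238725173255, 'cx': 254.8013330437677, 'cy': 189.23104562633367, 'rvec': array([ 2.18797865, -2.16922097,  0.1614679 ]), 'tvec': array([-0.03584788,  0.57524257,  0.90635207])} [4.68631631e-01 6.88064637e-04 9.66461111e-01]
{'vertical_fov': 48.11715531065668, 'cx': 261.40245463698443, 'cy': 192.8224001622058, 'rvec': array([ 0.08940678, -2.54825579,  1.70893746]), 'tvec': array([0.57639887, 0.080913  , 1.32159737])} [0.45279828 1.23756897 0.59059202]
top blue_logger [(array([179., 210.]), 0.94), (array([288., 152.]), 0.74), (array([284., 227.]), 0.66), (array([231., 156.]), 0.57)]
top stand [(array([356., 216.]), 0.64)]
top stylus [(array([370., 213.]), 0.43)]
side blue_logger [(array([232., 184.]), 0.86), (array([276., 230.]), 0.83), (array([234., 207.]), 0.69), (array([291., 193.]), 0.6)]
side stand [(array([288., 173.]), 0.65)]
side stylus [(array([283., 161.]), 0.6)]
0.4 [ 0.15764358 -0.47439088  0.23115986] [ 9.87163107e-01  1.59715263e-01 -2.07601420e-05 -1.84392281e-04] 0.08531946309477731
```

View pics/t0.png

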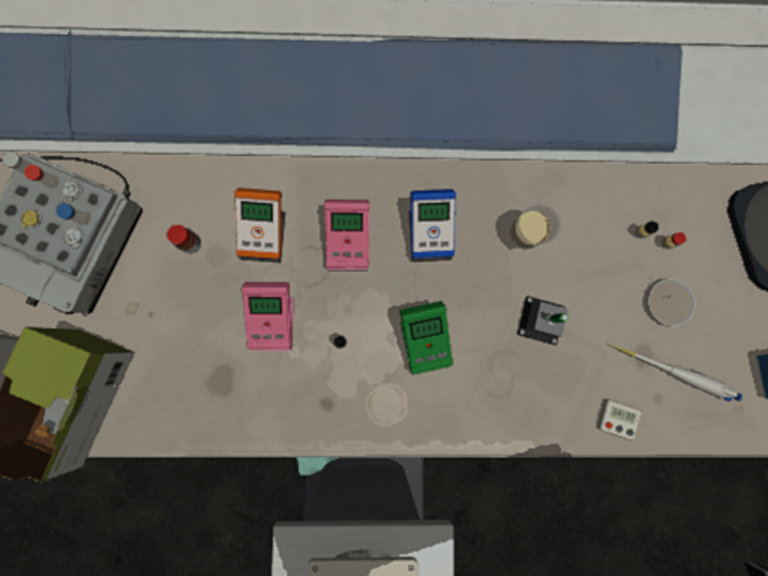

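View pics/s0.png

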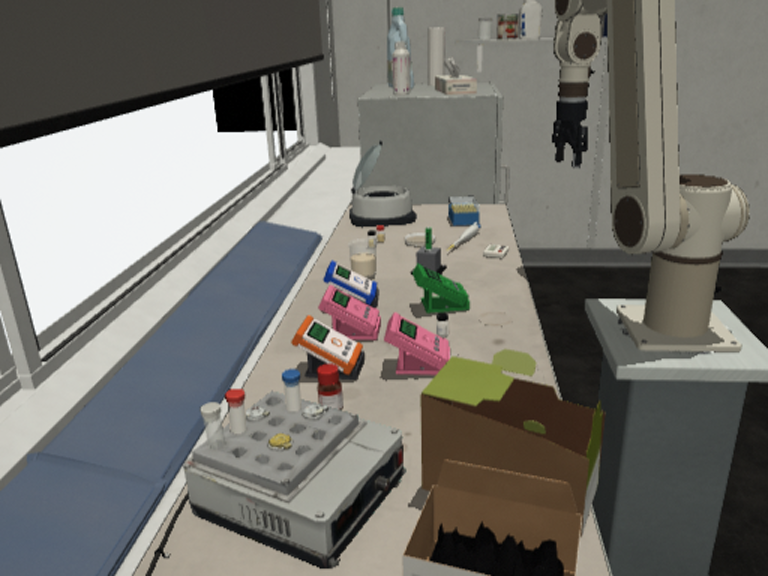

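The top picture shows the blue logger at about (433,225) in the 1.5x view, with the green look-alike below it, the stand and stylus at (543,320), the orange logger at (258,225) and the beaker at (531,228). I'll zoom in on the logger and stand next.

```bash
python3 - <<'E'
from h import *
a=cv2.imread('pics/t0_raw.png');b=cv2.imread('pics/s0_raw.png')
x=cv2.resize(a[115:180,265:310],None,fx=8,fy=8,interpolation=cv2.INTER_CUBIC)
y=cv2.resize(a[190:240,335:390],None,fx=8,fy=8,interpolation=cv2.INTER_CUBIC)
z=cv2.resize(b[145:210,210:315],None,fx=7,fy=7,interpolation=cv2.INTER_CUBIC)
c=np.zeros((520,360+440,3),np.uint8);c[:520,:360]=x;c[:400,360:]=y
cv2.imwrite('pics/z1.png',c);cv2.imwrite('pics/z2.png',z)
print(onz('top',(288.5,155),.056),onz('top',(371,211),.117),onz('side',(285,153),.117))
print(bot.get_obs()['ft_force'])
E
```

```text
[ 0.66612726 -0.11977931  0.056     ] [ 0.51482577 -0.31585611  0.117     ] [ 0.51444076 -0.30996027  0.117     ]
[ 1.02527357 -0.56033761  0.10578167]
```

View pics/z1.png

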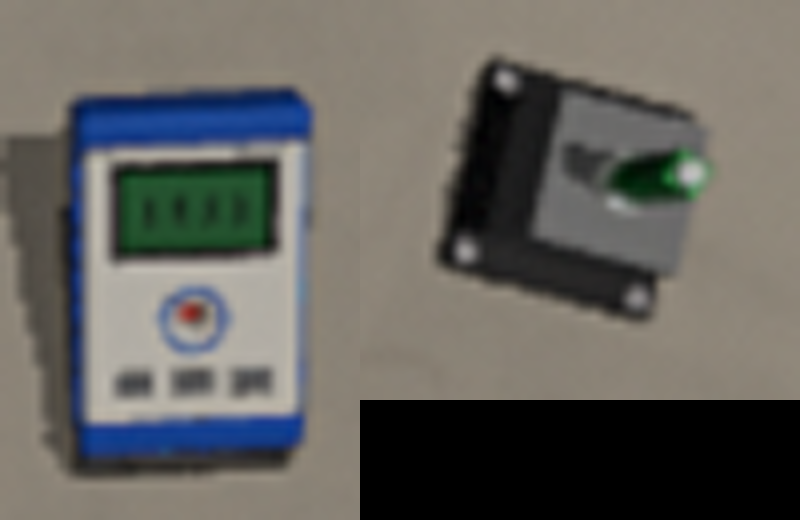

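View pics/z2.png

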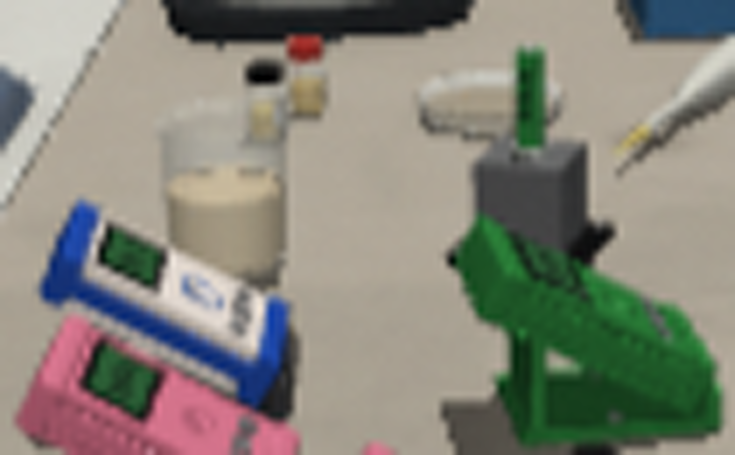

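```bash
python3 - <<'E'
from h import *
T=lambda x,y:((x-360)/8+334.5,y/8+189.5)
B=lambda x,y:(x/8+264.5,y/8+114.5)
S=lambda x,y:(x/7+209.6,y/7+144.6)
print('styl tri',tri(T(690,172),S(530,48)), onz('top',T(690,172),.116), onz('side',S(531,50),.117))
print('handle base side',onz('side',S(532,145),.062))
# stand foot corners z=.008
c=[onz('top',T(*p),.008)[:2] for p in((490,58),(440,265),(655,320))]
print('foot',np.round(c,3),'centre',(c[0]+c[2])/2,[np.arctan2(*(c[i]-c[j])) for i,j in((0,1),)],np.arctan2(*(c[2]-c[1])),np.linalg.norm(c[0]-c[1]),np.linalg.norm(c[2]-c[1]))
c=[onz('top',T(*p),.058)[:2] for p in((560,92),(535,235),(675,275),(705,125))]
print('blk',np.round(c,3),np.mean(c,0))
print('mouth',onz('top',B(194,319),.056), tri(B(194,319),S(205,293)),onz('side',S(205,293),.056))
for a,b,z in(((118,258),(275,248),.066),((118,166),(272,160),.08),((85,425),(300,415),.045),((85,150),(302,143),.09)):
  p,q=onz('top',B(*a),z),onz('top',B(*b),z); d=q-p; print('yaw',np.arctan2(d[0],-d[1]), np.linalg.norm(d),(p+q)/2)
E
```

```text
styl tri [ 0.51429561 -0.32745529  0.11773645] [ 0.51498033 -0.32813581  0.116     ] [ 0.51332577 -0.32612221  0.117     ]
handle base side [ 0.51322828 -0.3290567   0.062     ]
foot [[ 0.56  -0.3  ]
 [ 0.488 -0.281]
 [ 0.469 -0.356]] centre [ 0.51479962 -0.32815191] [np.float64(1.8320317714557226)] -2.899923506410351 0.07472905637078328 0.07703036159667571
blk [[ 0.544 -0.308]
 [ 0.497 -0.298]
 [ 0.484 -0.344]
 [ 0.534 -0.356]] [ 0.51479864 -0.32664538]
mouth [ 0.66784058 -0.1204589   0.056     ] [ 0.66642405 -0.12055702  0.055855  ] [ 0.66537895 -0.11977426  0.056     ]
yaw 0.07958751390547976 0.05250926809978071 [ 0.68797759 -0.12009339  0.066     ]
yaw 0.055878400301340336 0.05080726964481373 [ 0.71470526 -0.11785703  0.08      ]
yaw 0.059744840045737165 0.07295845182689827 [ 0.63554938 -0.12131585  0.045     ]
yaw 0.049295559312555644 0.07080407320204463 [ 0.71741138 -0.11608232  0.09      ]
```

send_rows(
  targets=[
    [[4.5,1.8,0,-0.07,8.5],[9,3.6,0,-0.14,7],[13.5,5.5,-0.5,-0.21,6],[18,7.4,-1,-0.28,5],[22.5,9.2,-1.5,-0.35,5],[27,11,-2,-0.42,5],[31.5,13,-2.5,-0.5,5],[35.7,14.7,-3,-0.57,5],[35.7,14.7,-3,-0.57,5],[35.7,14.7,-3,-0.57,5]],
  ],
)

```text
clock: 1.65
eef_pos: [0.5142, -0.3274, 0.201]
tool_rot: [0.992, -0.124, -0.001, -0.0]
ft_force: [0.2, 0.1, 0.3]
grip_width: 0.0497
```

```bash
python3 - <<'E'
from h import *
shot('top','t1',(300,150,450,260),5);shot('side','s1',(210,90,360,200),5)
o=bot.get_obs();print(o['clock'],o['eef_pos'],o['tool_rot'],o['grip_width'],o['ft_force'],o['joint_pos'])
print(2*np.arctan2(o['tool_rot'][1],o['tool_rot'][0]), proj('side',[o['eef_pos']]))
E
```

```text
1.75 [ 0.51363877 -0.32813648  0.20156076] [ 9.92175456e-01 -1.24851235e-01 -1.49780827e-04  1.03451129e-04] 0.05012996070356974 [0.12777417 0.51931737 1.06811713] [-5.68337609e-01  4.73642424e-01  2.65030455e-01  1.36236626e+00
 -3.15366635e-04  2.82361086e+00]
-0.2503557873671839 [[285.2509602  129.66354504]]
```

View pics/s1.png

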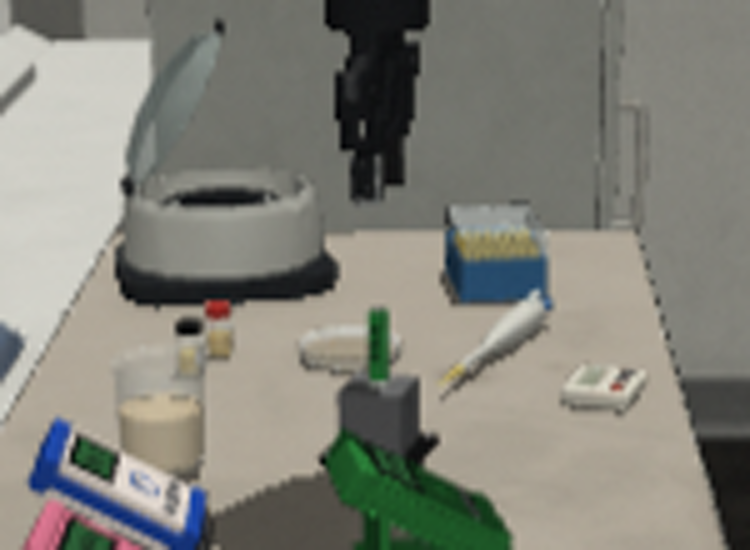

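send_rows(
  targets=[
    [[0,0,-4,0,5],[0,0,-8,0,5],[0,0,-11,0,5],[0,0,-12.3,0,5],[0,0,-12.3,0,5],[0,0,-12.3,0,1.5],[0,0,-12.3,0,0.6],[0,0,-12.3,0,0.6],[0,0,-12.3,0,0.6],[0,0,-12.3,0,0.6],[0,0,-12.3,0,0.6]],
  ],
)

```text
clock: 3.12
eef_pos: [0.5156, -0.3282, 0.08]
tool_rot: [0.992, -0.124, 0.001, 0.001]
ft_force: [-0.4, -0.5, 7.0]
grip_width: 0.0124
```

```bash
python3 - <<'E'
from h import *
shot('top','t2',(330,170,410,240),8);shot('side','s2',(240,110,340,190),7)
o=bot.get_obs();print(o['clock'],o['eef_pos'],o['tool_rot'],o['grip_width'],o['ft_force'],o['ft_torque'])
E
```

```text
3.225 [ 0.51560964 -0.32821366  0.080018  ] [ 9.92248304e-01 -1.24260473e-01  1.38955740e-03  8.40914662e-04] 0.012514725206488704 [-1.25429391 -1.37284653  6.21719808] [-0.04144025  0.16989976  0.00683999]
```

View pics/s2.png

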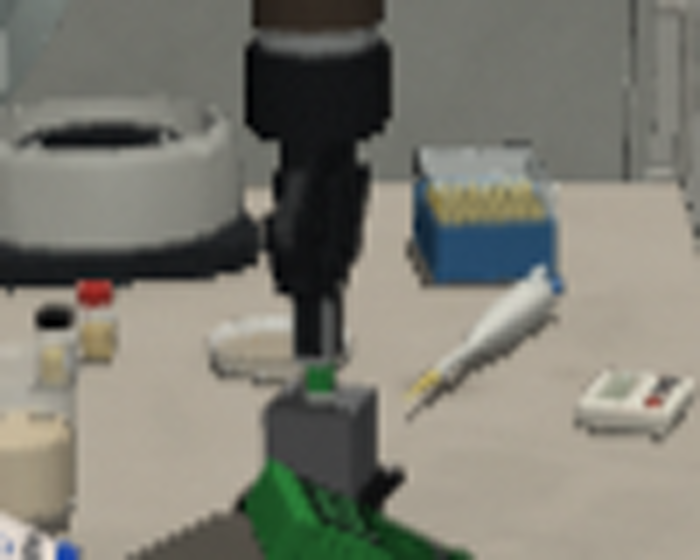

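send_rows(
  targets=[
    [[0,0,1.5,0,0.6],[0,0,3,0,0.6],[0,0,3.8,0,0.6],[0,0,3.8,0,0.6],[-0.24,0.06,3.8,0,0.6],[-1.0,0.25,3.78,0,0.6],[-1.63,0.41,3.72,0,0.6],[-1.63,0.41,3.72,0,0.6]],
  ],
)

```text
clock: 4.22
eef_pos: [0.5005, -0.3241, 0.1161]
tool_rot: [0.992, -0.124, 0.003, 0.0]
ft_force: [5.3, -1.6, -0.5]
grip_width: 0.0112
```

```bash
python3 - <<'E'
from h import *
shot('side','s3',(240,110,340,190),7);shot('top','t3',(330,170,410,240),8)
o=bot.get_obs();print(o['clock'],o['eef_pos'],o['tool_rot'],o['grip_width'],o['ft_force'],o['ft_torque'])
E
```

```text
4.325 [ 0.50049667 -0.32408638  0.1161058 ] [ 9.92263657e-01 -1.24119941e-01  2.61950452e-03  4.62470985e-04] 0.010659925043804426 [ 4.43832237 -1.61080532  0.18558496] [-0.36006309 -1.36184663 -0.02037024]
```

View pics/s3.png

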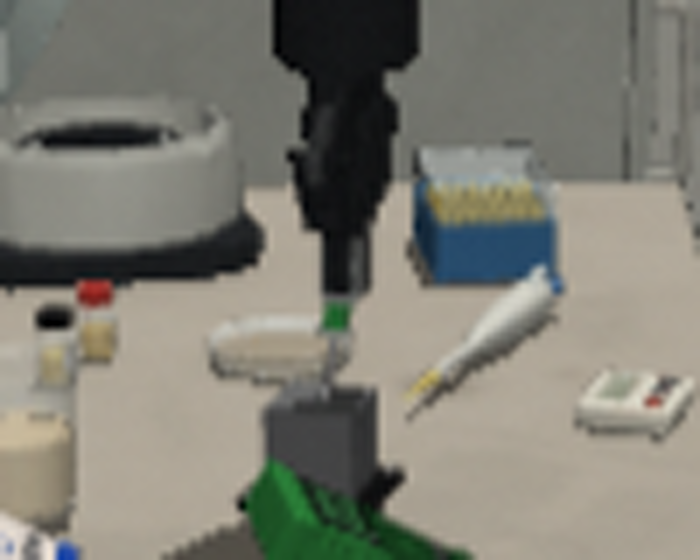

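send_rows(
  targets=[
    [[-0.35,0.09,-0.06,0,0.6],[-0.68,0.18,-0.14,0,0.6],[-1.0,0.26,-0.22,0,0.6],[-1.34,0.35,-0.32,0,0.6],[-1.66,0.43,-0.44,0,0.6],[-1.99,0.51,-0.58,0,0.6],[-2.3,0.59,-0.72,0,0.6],[-2.61,0.67,-0.89,0,0.6],[-2.61,0.67,-0.89,0,0.6]],
  ],
)

```text
clock: 5.45
eef_pos: [0.4755, -0.3178, 0.1087]
tool_rot: [0.992, -0.124, 0.004, 0.001]
ft_force: [3.7, -0.9, 4.8]
grip_width: 0.0111
```

```bash
python3 - <<'E'
from h import *
shot('side','s4',(240,110,340,190),7);
o=bot.get_obs();print(o['clock'],o['eef_pos'],o['tool_rot'],o['grip_width'],o['ft_force'],o['ft_torque'])
E
```

```text
5.5 [ 0.47549542 -0.31780735  0.1086616 ] [ 9.92272122e-01 -1.24009876e-01  4.09885742e-03  8.86942552e-04] 0.011205584938617431 [ 4.95350916 -0.42829727  4.63448343] [-0.20403465 -1.50207775  0.02938793]
```

View pics/s4.png

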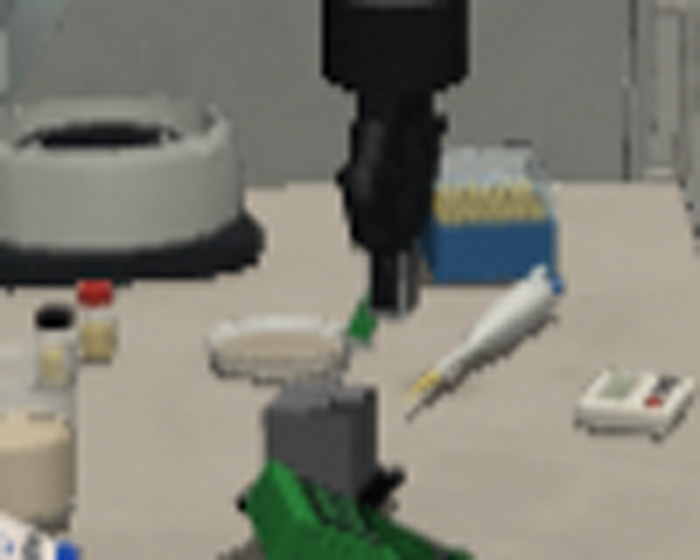

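send_rows(
  targets=[
    [[-0.4,0.1,0.7,0,0.6],[-0.8,0.2,1.4,0,0.6],[-0.8,0.2,3.5,0,0.6],[-0.8,0.2,6,0,0.6],[-0.8,0.2,8.2,0,0.6],[-0.8,0.2,8.2,0,0.6]],
  ],
)

```text
clock: 6.25
eef_pos: [0.4644, -0.315, 0.1897]
tool_rot: [0.992, -0.124, 0.001, 0.001]
ft_force: [0.1, 0.1, -0.6]
grip_width: 0.0111
```

```bash
python3 - <<'E'
from h import *
shot('side','s5',(240,80,340,160),7);shot('top','t5',(330,170,410,240),8)
o=bot.get_obs();print(o['clock'],o['eef_pos'],o['tool_rot'],o['grip_width'],o['ft_force'],o['ft_torque'])
E
```

```text
6.35 [ 0.46340723 -0.31428976  0.18747949] [ 9.92238000e-01 -1.24348903e-01 -9.73518964e-04 -3.93174640e-04] 0.010841848526836548 [-0.70275594  0.2324807  -0.28397021] [-0.03960202 -0.01819337  0.02183469]
```

View pics/s5.png

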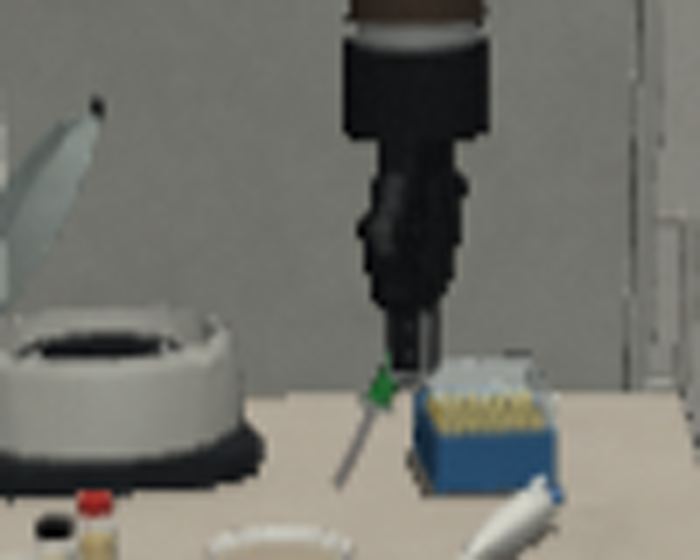

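View pics/t5.png

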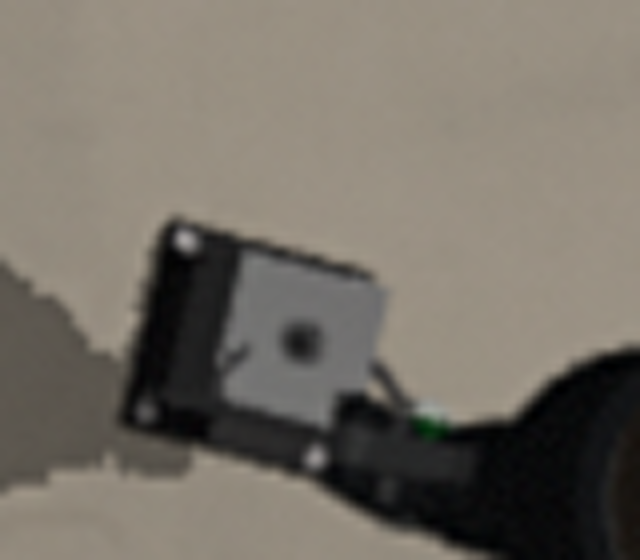

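```bash
python3 - <<'E'
from h import *
T=lambda x,y:(x/8+329.5,y/8+169.5)
S=lambda x,y:(x/7+239.6,y/7+79.6)
e=np.array([.4645,-.315,.189])
print('hole',onz('top',T(302,340),.058))
tip=tri(T(371,360),S(336,488)); fl=tri(T(430,412),S(378,400))
print(tip,fl,tip-e,fl-e,np.linalg.norm(tip-fl)); d=(fl-tip)/np.linalg.norm(fl-tip);print(d,np.degrees(np.arccos(d[2])),np.arctan2(-d[1],-d[0]))
print(proj('side',[tip,fl]),S(336,488),S(378,400))
# model: grasp at e+19mm(+), L=91, tilt th
for L,g in((.091,.019),(.093,.021)):
 for th in(25,28,30,33):
  a=np.radians(th);ax=np.array([-np.sin(a)*np.cos(.25),np.sin(a)*np.sin(.25),np.cos(a)])
  m=e+[0,0,g]-L*ax; f=m+.05*ax
  print(th,m, (proj('side',[m,f])-[239.6,79.6])*7, (proj('top',[m,f])-[329.5,169.5])*8)
E
```

```text
hole [ 0.51530863 -0.32772854  0.058     ]
[ 0.50540205 -0.32381883  0.12720789] [ 0.485096   -0.32135364  0.17636972] [ 0.04090205 -0.00881883 -0.06179211] [ 0.020596   -0.00635364 -0.01263028] 0.053247518329455415
[-0.38135194  0.0462968   0.9232699 ] 22.59110052177638 -0.12081055649142286
[[287.5252078  149.31186885]
 [292.92563597 136.7281939 ]] (287.6, 149.3142857142857) (293.6, 136.74285714285713)
25 [ 0.50176269 -0.32451473  0.12552599] [[342.30699059 490.61847091]
 [380.39613946 411.04699046]] [[371.56977704 373.58515504]
 [415.80724049 438.85589842]]
28 [ 0.50589379 -0.32556957  0.12765177] [[334.66324788 486.25865299]
 [376.8942471  409.06526857]] [[377.19184136 359.78194982]
 [418.52751585 432.33404375]]
30 [ 0.50858552 -0.32625688  0.12919169] [[329.68408543 483.14214162]
 [374.61315354 407.64624373]] [[381.06168909 350.73731389]
 [420.39901938 428.07411941]]
33 [ 0.51252138 -0.32726187  0.13168098] [[322.40413367 478.16137115]
 [371.27842496 405.37510027]] [[387.04190824 337.42734325]
 [423.28859263 421.82770369]]
25 [ 0.50258165 -0.32472384  0.12571338] [[340.7928873  490.17302814]
 [378.85470238 410.60472526]] [[372.39074164 370.88157134]
 [416.68155781 435.99919894]]
28 [ 0.50680355 -0.32580187  0.12788587] [[332.98268281 485.71811959]
 [375.18271774 408.5266783 ]] [[378.13877715 356.76775251]
 [419.53578853 429.15546662]]
30 [ 0.50955443 -0.32650428  0.12945964] [[327.89508247 482.53363947]
 [372.79082612 407.03868159]] [[382.09573672 347.51835825]
 [421.49966032 424.68466775]]
33 [ 0.5135768  -0.32753136  0.13200364] [[320.45654862 477.44423632]
 [369.29410447 404.65714643]] [[388.21126297 333.90502995]
 [424.53220714 418.12799706]]
```

send_rows(
  targets=[
    [[2.5,3.2,0,0.05,0.6],[5,6.4,0,0.1,0.6],[7.5,9.6,0,0.16,0.6],[10,12.8,0,0.22,0.6],[12.5,16,0,0.27,0.6],[14.7,19,0,0.31,0.6],[14.7,19,-2,0.31,0.6],[14.7,19,-4,0.31,0.6],[14.7,19,-4,0.31,0.6],[14.7,19,-4,0.31,0.6]],
  ],
)

```text
clock: 7.6
eef_pos: [0.6109, -0.1248, 0.1483]
tool_rot: [1.0, 0.03, -0.001, -0.0]
ft_force: [0.5, -0.0, -0.4]
grip_width: 0.011
```

```bash
python3 - <<'E'
from h import *
shot('side','s6',(200,110,300,210),7);shot('top','t6',(250,100,350,190),8)
for i in range(3):
  o=bot.get_obs();print(o['clock'],o['eef_pos'],o['tool_rot'],o['grip_width'],o['ft_force'],o['ft_torque']);vision.camera('top')
E
```

```text
7.7 [ 0.61164851 -0.12500053  0.14936242] [9.99543038e-01 3.02212066e-02 6.08449623e-04 1.54668344e-04] 0.010936368841862061 [ 0.40347906 -1.40619771  0.43883581] [ 0.02412155 -0.02430371  0.01611436]
7.75 [ 0.6117412  -0.12500481  0.14952645] [9.99542363e-01 3.02391540e-02 7.87952330e-04 1.92467289e-04] 0.011503089417847374 [0.37712404 0.06085458 0.31725723] [-0.00046405  0.04888653 -0.03635131]
7.8 [ 0.61172721 -0.12500562  0.14959517] [9.99542656e-01 3.02279531e-02 8.43101899e-04 1.97667555e-04] 0.01099036927927199 [-0.0517903   0.58930711 -0.0385944 ] [-0.02437113  0.03027794  0.01535343]
```

View pics/s6.png

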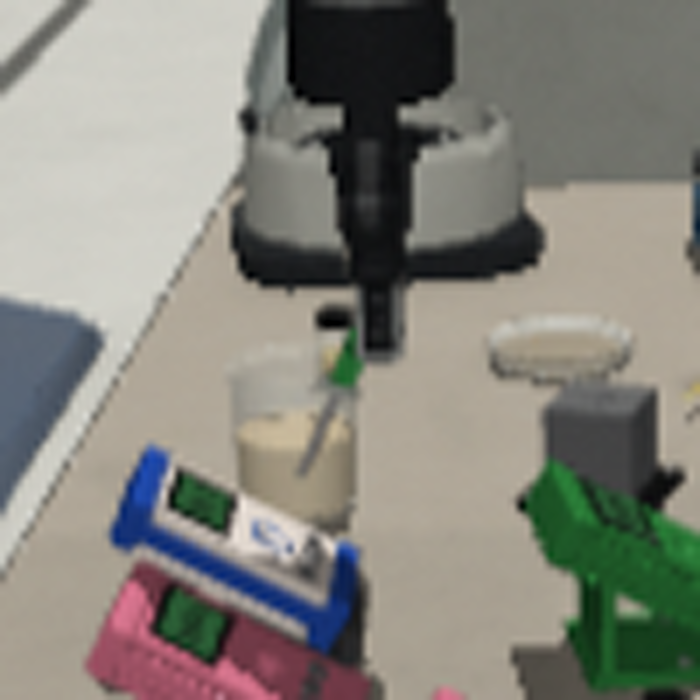

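View pics/t6.png

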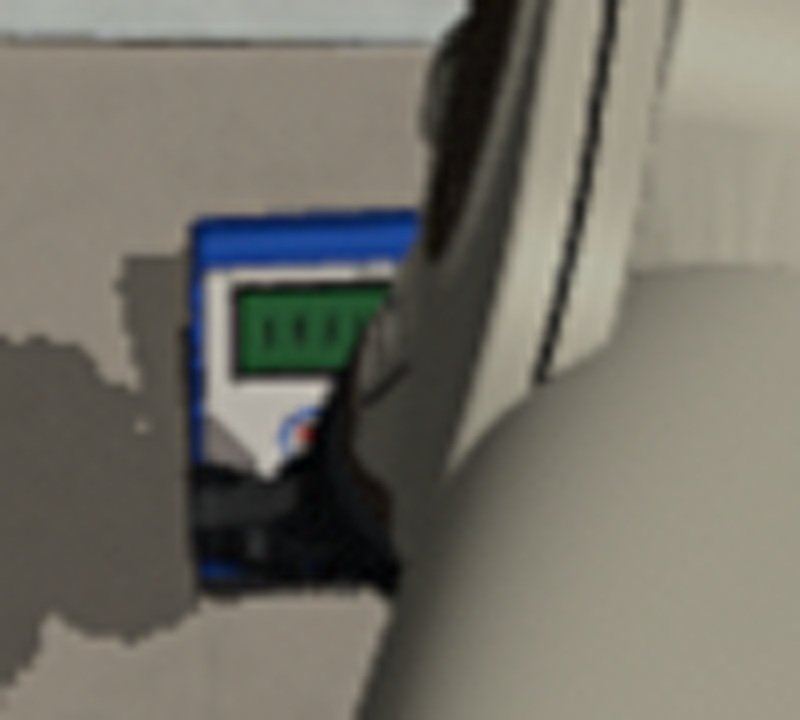

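```bash
python3 - <<'E'
from h import *
e=np.array([.6117,-.125,.1496]); q=lambda P:np.round((proj('side',P)-[199.6,109.6])*7,1)
tip=e+[.0421,.0035,-.0617]; M=np.array([.6665,-.1203,.056])
print(q([tip,M,M+[.005,0,0],M+[0,.005,0]]))
S=lambda x,y:(x/7+199.6,y/7+109.6)
print(onz('side',S(301,474),.0878),tip, onz('side',S(271,537),.056))
E
```

```text
[[296.  475.7]
 [272.9 537.6]
 [262.8 537.5]
 [271.5 541.3]]
[ 0.65171449 -0.12412307  0.0878    ] [ 0.6538 -0.1215  0.0879] [ 0.6675338  -0.12107279  0.056     ]
```

send_rows(
  targets=[
    [[-0.45,0,0,0,0.6],[0.1,0,-0.9,0,0.6],[0.6,0.05,-1.8,0,0.6],[0.95,0.1,-2.4,0,0.6],[0.95,0.1,-2.4,0,0.6],[0.95,0.1,-2.4,0,0.6]],
  ],
)

```text
clock: 8.6
eef_pos: [0.6208, -0.1237, 0.1245]
tool_rot: [1.0, 0.03, -0.0, 0.0]
ft_force: [-0.9, 0.1, -0.5]
grip_width: 0.0112
```

```bash
python3 - <<'E'
from h import *
shot('side','s7',(210,150,280,210),10);shot('top','t7',(270,130,320,180),8)
for i in range(2):
  o=bot.get_obs();print(o['clock'],o['eef_pos'],o['ft_force']);vision.camera('top')
q=lambda P:np.round((proj('side',P)-[209.55,149.55])*10,1)
print(q([o['eef_pos']+[.0421,.0035,-.0617],[.6665,-.1203,.056]]))
E
```

```text
8.7 [ 0.62090572 -0.12372476  0.12493366] [-0.40907236  0.74250528 -0.30900997]
8.75 [ 0.62093085 -0.12375295  0.12502356] [ 0.01646258 -0.66220923 -0.86146835]
[[299.3 348.7]
 [290.3 368.5]]
```

View pics/s7.png

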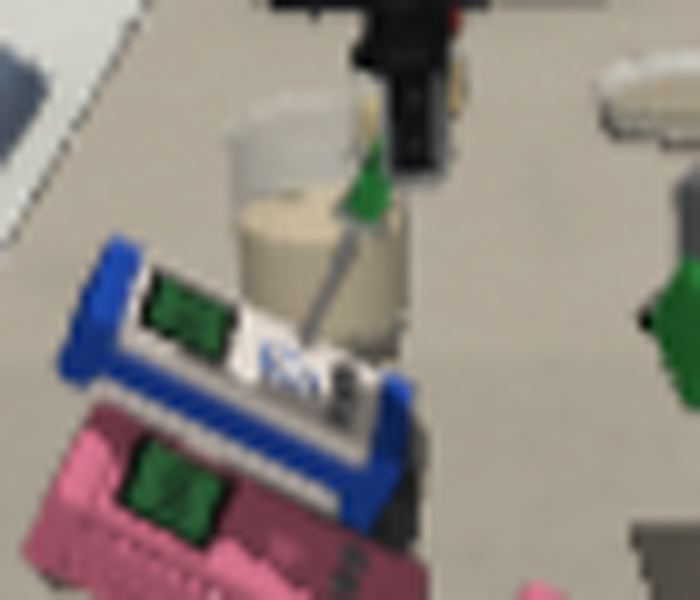

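View pics/t7.png

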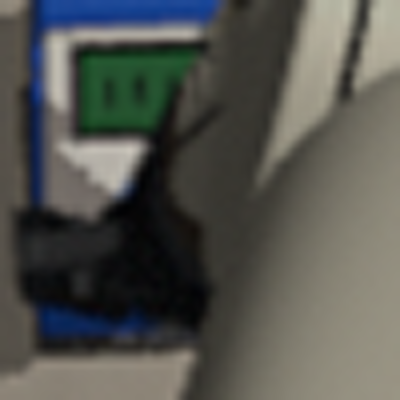

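send_rows(
  targets=[
    [[0.1,0,-0.17,0,0.6],[0.2,0,-0.35,0,0.6],[0.3,0.02,-0.52,0,0.6],[0.4,0.03,-0.7,0,0.6],[0.5,0.03,-0.87,0,0.6],[0.5,0.03,-0.87,0,0.6]],
  ],
)

```text
clock: 9.55
eef_pos: [0.6257, -0.1234, 0.1156]
tool_rot: [1.0, 0.03, -0.0, -0.0]
ft_force: [0.2, 0.2, -0.7]
grip_width: 0.011
```

```bash
cat > st.py <<'E'
from h import *
import sys
shot('side',sys.argv[1],(210,150,280,210),10)
F=[]
for i in range(3):
  o=bot.get_obs();F.append(np.r_[o['ft_force'],o['ft_torque'],o['eef_pos']]);vision.camera('side') if i<2 else 0
m=np.mean(F,0);ax=np.array([-.499,-.03,.866])
print(o['clock'],'F',m[:3].round(2),'T',m[3:6].round(2),'p',F[-1][6:].round(4),'Fax',(m[:3]@ax).round(2))
E
python3 st.py s8
```

```text
9.7 F [-0.31  0.09 -0.25] T [ 0.02  0.02 -0.04] p [ 0.6258 -0.1234  0.116 ] Fax -0.07
```

View pics/s8.png

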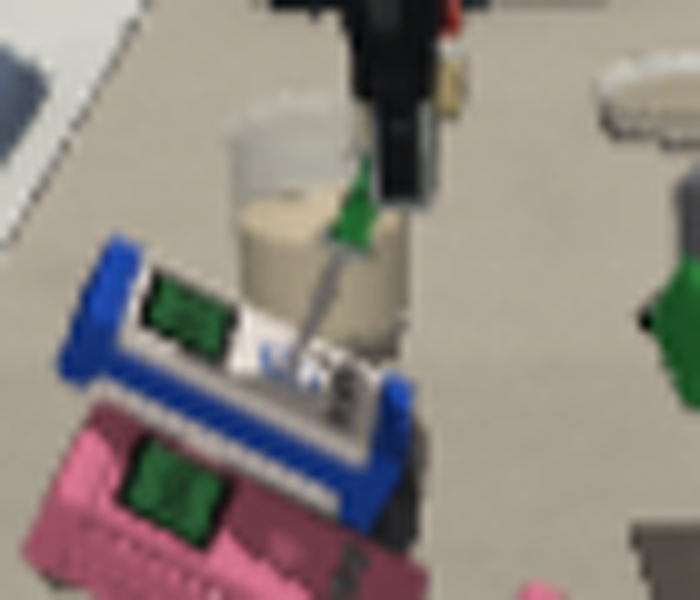

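send_rows(
  targets=[
    [[0.1,0,-0.17,0,0.6],[0.2,0.01,-0.35,0,0.6],[0.3,0.02,-0.52,0,0.6],[0.3,0.02,-0.52,0,0.6]],
  ],
)

```text
clock: 10.2
eef_pos: [0.6287, -0.1232, 0.1104]
tool_rot: [1.0, 0.03, -0.0, -0.0]
ft_force: [-0.4, -0.3, 0.4]
grip_width: 0.0111
```

```bash
python3 st.py s9
```

```text
10.35 F [ 0.4  -0.16 -0.28] T [-0.01 -0.    0.01] p [ 0.6288 -0.1232  0.1107] Fax -0.44
```

View pics/s9.png

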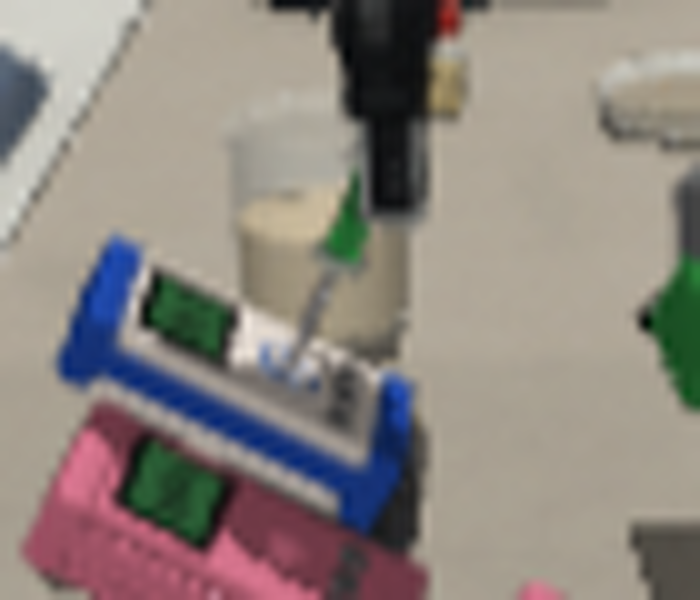

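send_rows(
  targets=[
    [[0.05,0,-0.09,0,0.6],[0.1,0,-0.17,0,0.6],[0.1,0,-0.17,0,0.6]],
  ],
)

```text
clock: 10.72
eef_pos: [0.6298, -0.1232, 0.1092]
tool_rot: [1.0, 0.03, 0.0, 0.0]
ft_force: [-0.3, -0.1, 1.1]
grip_width: 0.0114
```

send_rows(
  targets=[
    [[0.05,0,-0.09,0,0.6],[0.1,0.01,-0.17,0,0.6],[0.1,0.01,-0.17,0,0.6]],
  ],
)

```text
clock: 11.1
eef_pos: [0.6308, -0.1231, 0.1075]
tool_rot: [1.0, 0.03, 0.0, 0.0]
ft_force: [-0.9, -0.3, 2.7]
grip_width: 0.0109
```

```bash
python3 st.py s10
```

```text
11.25 F [-1.6   0.49  2.49] T [0.01 0.29 0.01] p [ 0.6308 -0.1231  0.1075] Fax 2.94
```

send_rows(
  targets=[
    [[0.05,0,-0.09,0,0.6],[0.1,0.01,-0.17,0,0.6],[0.1,0.01,-0.17,0,0.6]],
  ],
)

```text
clock: 11.62
eef_pos: [0.6318, -0.1231, 0.1057]
tool_rot: [1.0, 0.03, 0.0, 0.0]
ft_force: [-1.7, 0.2, 5.0]
grip_width: 0.0111
```

```bash
python3 st.py s11
```

```text
11.775 F [-2.31 -0.19  3.87] T [-0.07  0.43  0.  ] p [ 0.6318 -0.123   0.1057] Fax 4.51
```

send_rows(
  targets=[
    [[0.05,0,-0.09,0,0.6],[0.09,0.01,-0.15,0,0.6],[0.09,0.01,-0.15,0,0.6]],
  ],
)

```text
clock: 12.15
eef_pos: [0.6327, -0.123, 0.1042]
tool_rot: [1.0, 0.03, 0.0, 0.0]
ft_force: [-2.4, -0.9, 4.7]
grip_width: 0.0113
```

```bash
python3 st.py s12
```

```text
12.3 F [-2.44 -0.43  5.01] T [-0.11  0.53 -0.04] p [ 0.6327 -0.123   0.1042] Fax 5.57
```

send_rows(
  targets=[
    [[0.03,0,-0.05,0,0.6],[0.05,0,-0.09,0,0.6],[0.05,0,-0.09,0,0.6]],
  ],
)

```text
clock: 12.68
eef_pos: [0.633, -0.123, 0.1036]
tool_rot: [1.0, 0.03, -0.0, 0.0]
ft_force: [-4.6, -0.4, 6.8]
grip_width: 0.0112
```

```bash
python3 st.py s13
```

```text
12.825 F [-3.78  0.02  6.05] T [-0.07  0.73  0.  ] p [ 0.633  -0.1229  0.1036] Fax 7.13
```

send_rows(
  targets=[
    [[0.03,0,-0.05,0,0.6],[0.03,0,-0.05,0,0.6],[0.03,0,-0.05,0,0.6]],
  ],
)

```text
clock: 13.2
eef_pos: [0.6331, -0.123, 0.1035]
tool_rot: [1.0, 0.03, -0.0, 0.0]
ft_force: [-5.0, -0.9, 7.1]
grip_width: 0.0111
```

```bash
python3 st.py s14
```

```text
13.35 F [-5.   -0.08  8.4 ] T [-0.03  0.96  0.01] p [ 0.6332 -0.1229  0.1035] Fax 9.77
```

Force rose to 9.8 N with almost no further travel, so this is the hard stop. I'll hold here for more than a second.

send_rows(
  targets=[
    [[0,0,0,0,0.6],[0,0,0,0,0.6],[0,0,0,0,0.6],[0,0,0,0,0.6],[0,0,0,0,0.6],[0,0,0,0,0.6],[0,0,0,0,0.6],[0,0,0,0,0.6],[0,0,0,0,0.6],[0,0,0,0,0.6],[0,0,0,0,0.6]],
  ],
)

```text
clock: 14.72
eef_pos: [0.6332, -0.1229, 0.1035]
tool_rot: [1.0, 0.03, -0.0, 0.0]
ft_force: [-4.8, -0.2, 7.7]
grip_width: 0.0114
```

```bash
python3 st.py s15
```

```text
14.875 F [-4.89 -0.49  8.56] T [-0.03  0.95  0.  ] p [ 0.6331 -0.123   0.1035] Fax 9.87
```

send_rows(
  targets=[
    [[-0.15,-0.01,0.26,0,0.6],[-0.5,-0.03,0.87,0,0.6],[-1,-0.06,1.73,0,0.6],[-1.5,-0.09,2.6,0,0.6],[-2.25,-0.13,3.9,0,0.6],[-2.25,-0.13,6,0,0.6],[-2.25,-0.13,8.65,0,0.6],[-2.25,-0.13,8.65,0,0.6]],
  ],
)

```text
clock: 15.88
eef_pos: [0.6125, -0.1246, 0.1925]
tool_rot: [1.0, 0.03, 0.003, 0.001]
ft_force: [-0.7, -0.4, -1.4]
grip_width: 0.0113
```

send_rows(
  targets=[
    [[-2.5,-3.2,0,-0.05,0.6],[-5,-6.4,0,-0.1,0.6],[-7.5,-9.6,0,-0.16,0.6],[-10,-12.8,0,-0.22,0.6],[-12.5,-16,0,-0.27,0.6],[-14.6,-19.1,0,-0.31,0.6],[-14.6,-19.1,0,-0.31,0.6],[-14.6,-19.1,0,-0.31,0.6]],
  ],
)

```text
clock: 16.88
eef_pos: [0.4646, -0.3148, 0.1885]
tool_rot: [0.992, -0.124, -0.0, -0.0]
ft_force: [-0.7, -0.8, 0.3]
grip_width: 0.0114
```

```bash
python3 - <<'E'
from h import *
shot('side','s16',(240,80,340,160),7);shot('top','t16',(330,170,410,240),8)
for i in range(3):
  o=bot.get_obs();print(o['clock'],o['eef_pos'],o['tool_rot'],o['grip_width'],o['ft_force']);vision.camera('side')
E
```

```text
16.975 [ 0.46525235 -0.31427354  0.18873985] [ 9.92332007e-01 -1.23600215e-01 -2.60927464e-04 -3.25159613e-04] 0.01139432484372262 [ 1.15748995  1.1891858  -0.48549259]
17.025 [ 0.46541408 -0.31426358  0.18888478] [ 9.92348143e-01 -1.23471014e-01 -1.66313517e-04 -2.11687679e-04] 0.01113011942333211 [-0.65154992  0.31213622 -0.49789557]
17.075 [ 0.46547978 -0.31426064  0.18896331] [ 9.92357765e-01 -1.23393797e-01 -1.27192936e-04 -1.43993618e-04] 0.010870906590335898 [ 0.71138475 -0.21431517 -0.02327903]
```

View pics/s16.png

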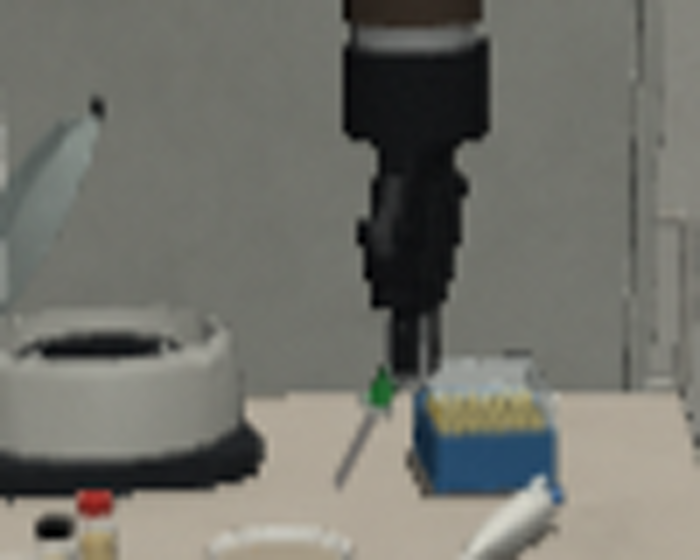

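View pics/t16.png

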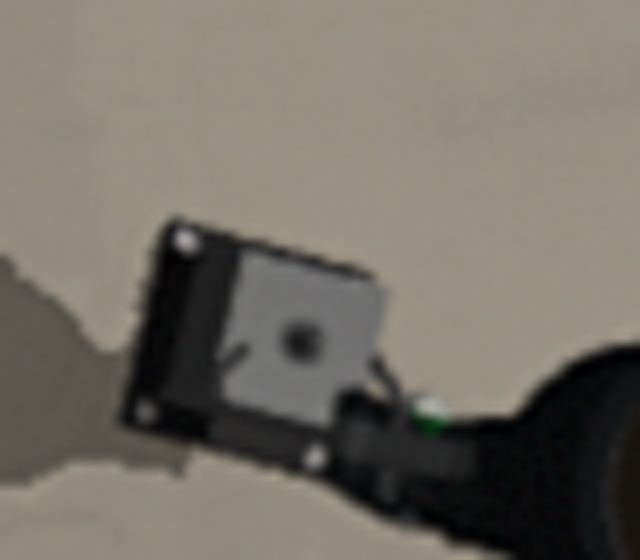

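send_rows(
  targets=[
    [[0.1,-0.15,-2,0,0.6],[0.1,-0.15,-4,0,0.6],[0.1,-0.15,-6,0,0.6],[0.1,-0.15,-6,0,0.6],[0.4,-0.22,-6.6,0,0.6],[0.7,-0.3,-7.2,0,0.6],[0.98,-0.37,-7.8,0,0.6],[0.98,-0.37,-7.8,0,0.6]],
  ],
)

```text
clock: 18.12
eef_pos: [0.4753, -0.3188, 0.1109]
tool_rot: [0.992, -0.124, 0.0, -0.0]
ft_force: [2.3, 0.7, -0.7]
grip_width: 0.0111
```

```bash
cat > v.py <<'E'
from h import *
import sys
n=sys.argv[1]
shot('side','s'+n,(240,110,340,190),7)
if len(sys.argv)>2: shot('top','t'+n,(330,170,410,240),8)
for i in range(2):
  o=bot.get_obs();print(o['clock'],o['eef_pos'].round(4),o['grip_width'].round(4),o['ft_force'].round(2),o['ft_torque'].round(2));vision.camera('side')
E
python3 v.py 17
```

```text
Traceback (most recent call last):
  File "v.py", line 7, in <module>
    o=bot.get_obs();print(o['clock'],o['eef_pos'].round(4),o['grip_width'].round(4),o['ft_force'].round(2),o['ft_torque'].round(2));vision.camera('side')
                                                           ^^^^^^^^^^^^^^^^^^^^^
AttributeError: 'float' object has no attribute 'round'
```

View pics/s17.png

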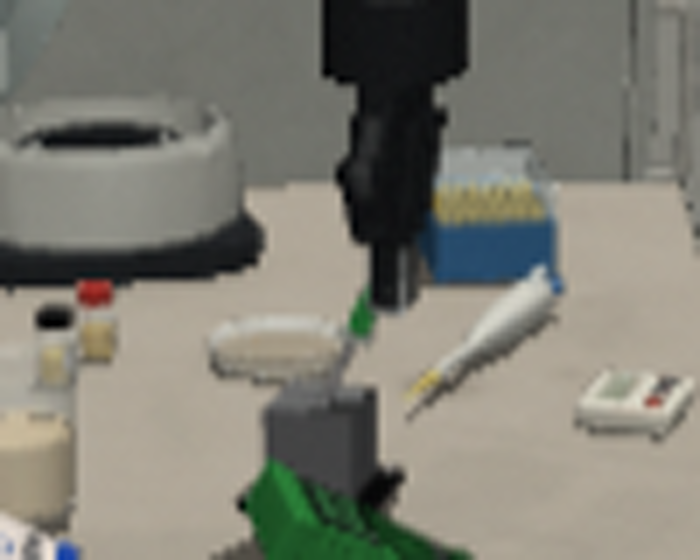

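send_rows(
  targets=[
    [[0.48,-0.12,0.05,0,0.6],[0.95,-0.24,0.25,0,0.6],[1.4,-0.36,0.44,0,0.6],[1.85,-0.48,0.58,0,0.6],[2.3,-0.6,0.73,0,0.6],[2.77,-0.71,0.87,0,0.6],[2.77,-0.71,0.87,0,0.6]],
  ],
)

```text
clock: 19.05
eef_pos: [0.4996, -0.3246, 0.1186]
tool_rot: [0.992, -0.124, -0.004, -0.001]
ft_force: [-4.9, 2.3, -1.1]
grip_width: 0.0109
```

```bash
sed -i "s/o\['grip_width'\].round(4)/o['grip_width']/" v.py; python3 v.py 18
```

```text
19.1 [ 0.4996 -0.3246  0.1186] 0.010903295069554333 [-5.17  2.37 -0.24] [0.69 1.45 0.03]
19.15 [ 0.4996 -0.3246  0.1186] 0.010919594636482137 [-5.4   2.71  0.07] [0.66 1.48 0.03]
```

View pics/s18.png

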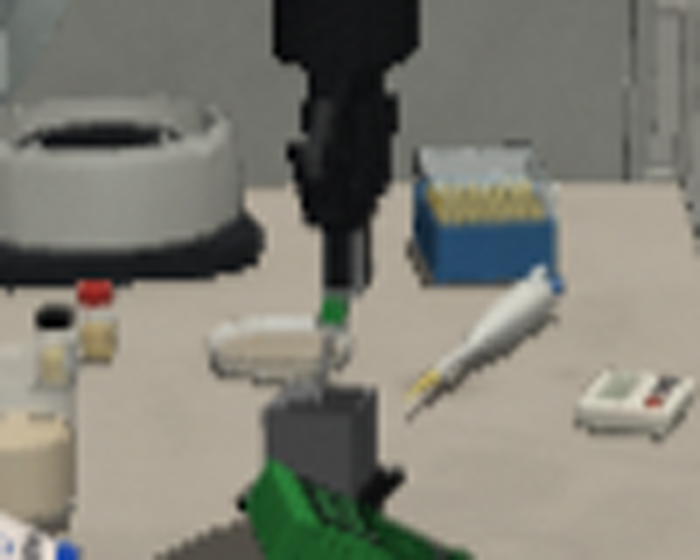

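send_rows(
  targets=[
    [[0.5,-0.13,0.06,0,0.6],[1.0,-0.25,0.12,0,0.6],[1.43,-0.36,0.15,0,0.6],[1.7,-0.43,0.17,0,0.6],[1.9,-0.48,0.17,0,0.6],[1.9,-0.48,0.17,0,0.6],[1.3,-0.33,0.17,0,0.6],[1.3,-0.33,0.17,0,0.6]],
  ],
)

```text
clock: 20.2
eef_pos: [0.5158, -0.3297, 0.1221]
tool_rot: [0.992, -0.124, 0.001, 0.0]
ft_force: [-0.4, 0.1, -0.8]
grip_width: 0.0106
```

```bash
python3 v.py 19 t
```

```text
20.3 [ 0.5159 -0.3296  0.1221] 0.011174593945975685 [-0.23  0.17 -0.34] [0.17 0.09 0.01]
20.35 [ 0.516  -0.3296  0.1221] 0.010990892900347746 [ 0.02  0.44 -0.15] [0.1  0.05 0.  ]
```

View pics/s19.png

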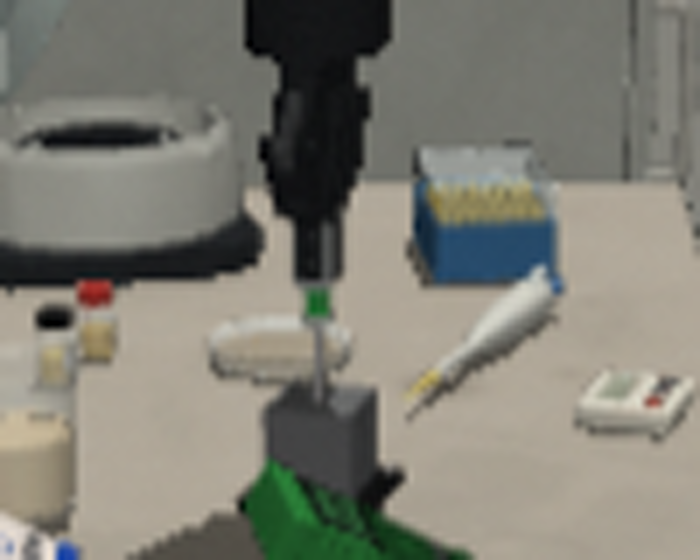

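send_rows(
  targets=[
    [[0,0.13,0,0,0.6],[0,0.13,-0.6,0,0.6],[0,0.13,-1.2,0,0.6],[0,0.13,-1.8,0,0.6],[0,0.13,-2.4,0,0.6],[0,0.13,-2.4,0,0.6]],
  ],
)

```text
clock: 21.15
eef_pos: [0.515, -0.3277, 0.0967]
tool_rot: [0.992, -0.124, -0.001, -0.0]
ft_force: [0.0, -0.4, -0.4]
grip_width: 0.0111
```

```bash
python3 v.py 20
```

```text
21.2 [ 0.5153 -0.3279  0.0972] 0.01123189171095399 [-0.24  0.21 -0.07] [ 0.02  0.01 -0.  ]
21.25 [ 0.5155 -0.328   0.0975] 0.011325930625268035 [ 0.02 -0.25 -0.85] [ 0.01 -0.01 -0.02]
```

View pics/s20.png

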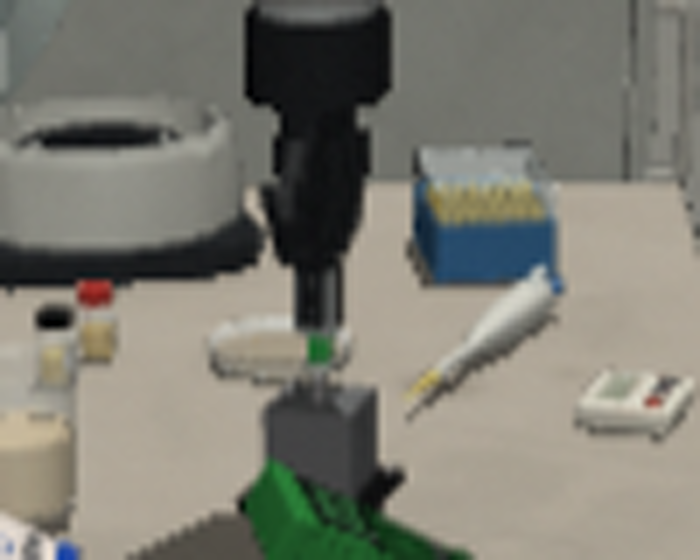

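No contact force on the way down. I'll lower the last 17 mm.

send_rows(
  targets=[
    [[0,0,-0.5,0,0.6],[0,0,-1,0,0.6],[0,0,-1.4,0,0.6],[0,0,-1.6,0,0.6],[0,0,-1.7,0,0.6],[0,0,-1.7,0,0.6]],
  ],
)

```text
clock: 22.05
eef_pos: [0.5155, -0.328, 0.0806]
tool_rot: [0.992, -0.124, 0.0, 0.0]
ft_force: [-0.2, 0.8, 0.4]
grip_width: 0.0113
```

```bash
python3 v.py 21
```

```text
22.1 [ 0.5155 -0.3281  0.0807] 0.011193663853802537 [-0.34 -0.56 -0.12] [-0.   -0.03  0.01]
22.15 [ 0.5156 -0.3281  0.0808] 0.010823835279597996 [0.73 0.35 0.54] [-0.03  0.06  0.05]
```

View pics/s21.png

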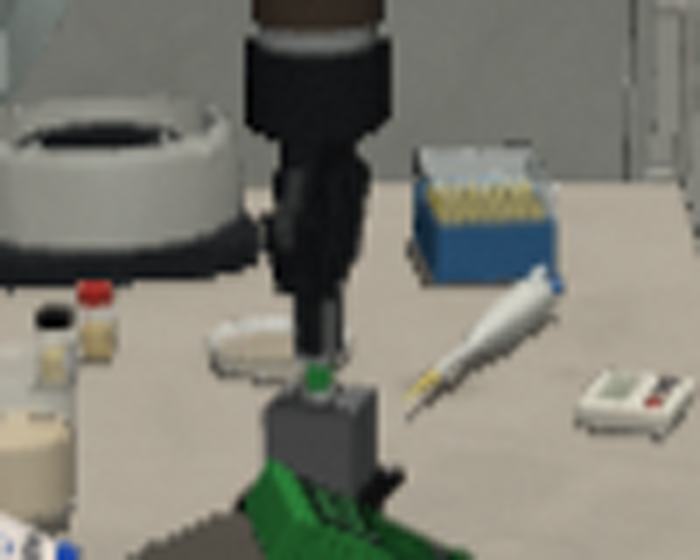

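Just about seated. I'll lower another 1 mm at most to feel for the flange.

send_rows(
  targets=[
    [[0,0,-0.05,0,0.6],[0,0,-0.1,0,0.6],[0,0,-0.15,0,0.6],[0,0,-0.15,0,0.6]],
  ],
)

```text
clock: 22.7
eef_pos: [0.5155, -0.328, 0.0796]
tool_rot: [0.992, -0.124, 0.0, 0.0]
ft_force: [-1.6, 0.7, 3.6]
grip_width: 0.011
```

```bash
python3 v.py 22
```

```text
22.75 [ 0.5155 -0.328   0.0796] 0.011261226458728022 [-0.58  1.59  3.59] [ 0.19  0.25 -0.07]
22.8 [ 0.5155 -0.328   0.0796] 0.011366529294823386 [-1.86  1.26  3.9 ] [ 0.2   0.31 -0.01]
```

send_rows(
  targets=[
    [[0,0,0,0,1.4],[0,0,0,0,1.8],[0,0,0,0,2.5],[0,0,0,0,4],[0,0,0,0,5],[0,0,0,0,5],[0,0,2,0,5],[0,0,5,0,5],[0,0,9,0,5],[0,0,13,0,5],[0,0,13,0,5]],
  ],
)

```text
clock: 24.22
eef_pos: [0.5175, -0.3293, 0.2136]
tool_rot: [0.992, -0.124, 0.004, 0.002]
ft_force: [0.3, -0.4, 0.1]
grip_width: 0.0503
```

send_rows(
  targets=[
    [[-5,0,0,0,5],[-10,0,0,0,5],[-15,0,0,0,5],[-15,0,0,0,5],[-15,0,0,0,5],[-15,0,0,0,5]],
  ],
)

```text
clock: 24.98
eef_pos: [0.3665, -0.3281, 0.2089]
tool_rot: [0.992, -0.124, 0.0, 0.0]
ft_force: [-0.5, 1.0, -0.6]
grip_width: 0.0499
```

```bash
python3 v.py 23; python3 - <<'E'
from h import *
a=shot('top','t24',s=1.5);b=shot('side','s24',s=1.5)
c=np.zeros((520,800,3),np.uint8)
c[:,:360]=cv2.resize(a[115:180,265:310],None,fx=8,fy=8,interpolation=cv2.INTER_CUBIC)
c[:400,360:]=cv2.resize(a[190:240,335:390],None,fx=8,fy=8,interpolation=cv2.INTER_CUBIC)
cv2.imwrite('pics/z24.png',c[...,::-1])
E
```

```text
25.025 [ 0.3665 -0.3281  0.2088] 0.0498803508120626 [-0.13 -0.64  0.5 ] [-0.05  0.01  0.02]
25.075 [ 0.3664 -0.328   0.2088] 0.04984922802867333 [-0.   -0.09 -0.29] [ 0.01 -0.04  0.02]
```

View pics/s23.png

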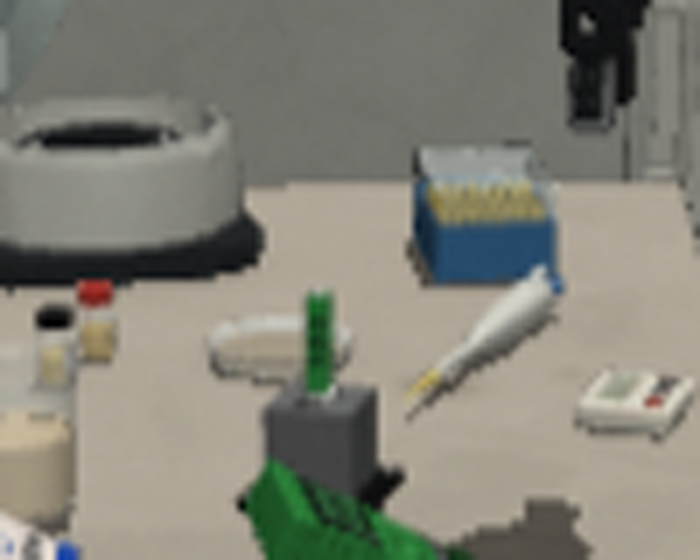

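View pics/z24.png

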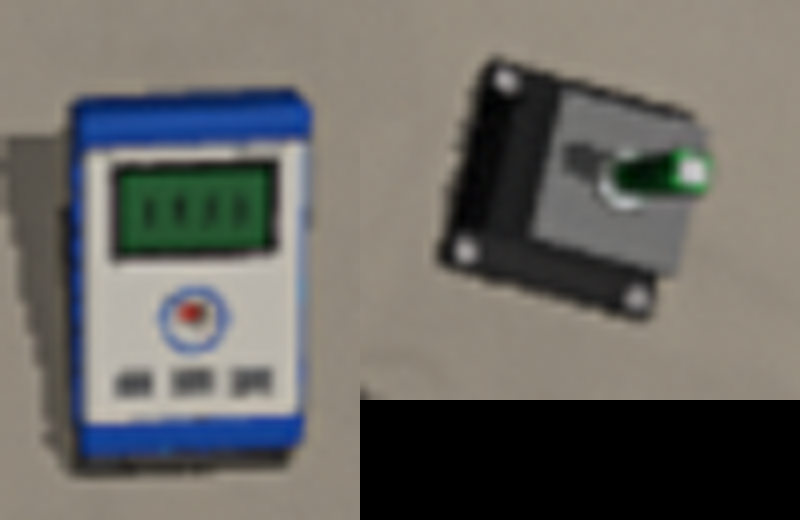

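View pics/t24.png

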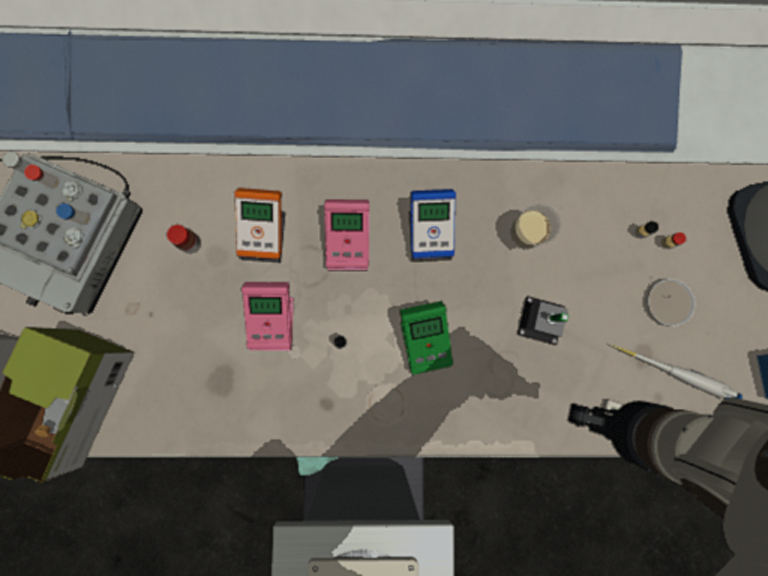

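```bash
python3 -c "
from workcell import bot
print(bot.job_done(), bot.get_obs()['clock'])"
```

```text
the job is handed in; nothing more can be done
the job is handed in; nothing more can be done
```

The blue logger's button was pushed home and held for over a second, then let up. The stylus is back upright in its stand. I handed the job in at about 25 s of the 64 s allowed; no verdict came back.

**Tilting the stylus:** the tool can only point straight down and the bore leans 30 degrees. So I gripped the handle, drew the shank nearly out of the hole, and pivoted the stylus in the jaws against the rim. The camera measured about 27 degrees of tilt.

**Pressing the button:** the axial force climbed from 2.9 to 4.5, 5.6 and 7.1 N. It then reached 9.8 N with almost no further travel, which is the hard stop. I held it there about 1.7 s at roughly 10 N, well under the 25 N limit.

**Putting the stylus back:** I backed out along the bore and straightened the stylus against the hole's other rim. I then lowered it until the flange touched at about 4 N, released it and backed the gripper away.

**Last checks:**
- The handle top is within about half a pixel of its starting position in both cameras, upright with the flange on the stand.
- The blue button looks up again.
- The bottle, beaker, vial and orange logger have not visibly moved.
- The force reading is near zero.
- **Not fully explained:** the flange shows a little more in the top view than before. I took this as a small shift or turn inside the loose hole.

The button's own travel could not be read directly, so I judged it from force and position.

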